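# Close the coffee machine and start a large cup

## Task

The capsule is already loaded and a mug stands under the spout of the coffee machine. With the fingertips, gently push the raised lever on its top forwards and down until it is fully closed, then press the larger of the two round keys on the deck fully in and let it spring back, so that the machine makes a large cup. Do not press the larger key while the lever is open, leave the smaller key alone, do not shove or lift the machine or its mug, and leave everything else standing where it is.

Things in the scene. Friction and masses are not known exactly. Their poses are not given: they have to be found in the camera images.
- coffee_machine: the loose black and grey capsule coffee machine on the worktop, 290 mm deep (x), 140 mm wide (y), 2.9 kg; its flat top deck is 200 mm above the worktop. Origin: centre of its underside. Its +z is up, its -x is its front, towards the robot, where the drip tray, the spout and the keys are; +y is its left side seen from the robot. The mug stands on the tray (22 mm high) below the overhanging head
- lever (a joint): angle of the lever on the deck, rad: 0 is fully closed (lying level along the deck), up to 1.1 open; it starts between 0.55 and 1.0. The lever is a U of two 90 mm arms, 92 mm apart, joined at the free end by a round steel cross bar. It has friction and stays where it is left; about 2 N on the bar moves it
- lever_hinge (a point): middle of the lever's hinge axis, which runs along the machine's y, 209 mm above the worktop, 35 mm behind the machine's centre. It does not move on the machine
- lever_bar (a point): middle of the axis of the lever's round cross bar, 14 mm thick and about 106 mm long, 90 mm from the hinge axis. At lever angle q it lies 90 cos(q) mm in front of the hinge (machine -x) and 90 sin(q) mm above it, so it goes forwards and down as the lever closes; closed, its top is 16 mm above the deck
- key_large (a joint): how far the larger key is pressed in, m: 0 is out, 0.005 fully in; a spring of 1.4 N at the start and 4.9 N at the end pushes it out again
- key_large_top (a point): centre of the top of the larger key, a plain round steel key 26 mm in diameter, 8 mm proud of the deck, pressed straight down; near the front edge of the deck (106 mm in front of the machine's centre), 30 mm to the left (+y of the machine), 51 mm in front of the closed cross bar
- key_small (a joint): the same for the smaller key, which must be left alone
- key_small_top (a point): centre of the top of the smaller round steel key, 16 mm in diameter, 8 mm proud, 60 mm to the right of the larger one
- mug: white mug, 86 mm high, 83 mm across, with its handle to the machine's right, on the drip tray under the spout; origin on its underside, at the middle of mug and handle together (14 mm from the cup's axis)
- spare_mug: a second white mug of the same kind, on the worktop left of the machine; bystander
- timer: white round kitchen timer, 58 mm across, 60 mm high, on the worktop beside the machine near the front (either side); bystander
- honey_jar: jar with a black lid, 61 mm across, 98 mm high, beside the machine near the front (either side); bystander
- canister: green lidded canister, 102 mm across, 140 mm high, right of the machine; bystander

How it is judged:
By the outcome, as a careful person would: the job done as asked, in the order asked, and still so for the second after the job is handed in, with the robot touching nothing.
It also fails if it takes over 38 s, if anything falls off the work surface, if the arm or the gripper's body presses on something with over 40 N, if the wrist force passes 120 N, or if a joint passes its speed limit or range.

## Robot

A 6-joint arm with a two-finger parallel gripper is mounted at the origin on a cart in front of the work surface, level with it; the furniture and walls round the work are solid. World frame = base frame: x ahead of the robot, y to its left, z up, the work surface at z = 0. Lengths are in m, angles in rad, forces in N, time in s.
With the tool pointing down it reaches from about 0.275 to 0.875 m from the base axis. Payload 12.5 kg.
Tool frame: the origin (TCP) lies at the very end of the fingers, on their centre line; the grasp point (between the pads) lies 19 mm behind it; z points along the fingers, y is the line along which they close (so a half turn about z gives the same grasp; the last joint's range is limited). The gripper opens to 85 mm and grips with 20 to 120 N. Pads are 22 mm wide; open, the fingers measure 114 mm over their backs; the gripper's body (76 mm by 85 mm) begins 54 mm behind the grasp point. The pads swing forward as they close: fully open they stand 13 mm farther back than shut.
Start: joints at [1.048, 0.351, 1.652, -0, 1.139, -0.085], TCP at [0.233, 0.498, 0.231] pointing down, gripper open.
Joint ranges: [-2.75, 2.75], [-0.79, 2.1], [0.01, 2.65], [-1.57, 4.71], [0.07, 3.14], [-2.87, 2.87]. Speed limits (rad/s): [2.22, 2.22, 2.79, 3.14, 3.14, 3.14].

## Interface

Orientations are given as a 3x3 rotation matrix whose columns are the frame's x, y, z axes.
In Python, from bench import bot, readout, camera, camera_model gives the robot as it stands (bot), with the cameras as plain functions and the readings (readout).
- The arm moves only by the tool jog_arm, called after "Request:" as name(argument=value, ...) on one line, values as JSON. Schema: {"type":"object","properties":{"plan":{"type":"object","properties":{"offsets":{"type":"array","items":{"type":"array","items":{"type":"number"},"minItems":5,"maxItems":5},"minItems":1,"maxItems":5}},"additionalProperties":false,"required":["offsets"]},"only":{"type":"string"},"quiet":{"type":"boolean"},"lines":{"type":"string"}},"required":["plan"],"additionalProperties":false}. plan is an object whose key "offsets" holds a list of rows, 1 to 5 of them, each of 5 numbers: dx, dy, dz in shares of the most that a row can go, 1 being 62.5 mm, then a turn about the tool's z in a scale on which 1.0 is pi rad, then the opening from 0.0 (shut) to 1.0 (fully open); each row shifts and turns the commanded pose from where the row before left it, along the tool's axes as they then stand; what a row does not reach is not made up. A row lasts 1/8 s, in which the tool goes at most 0.0625 m and 0.188 rad, less where a joint would pass 70% of its speed; a pose out of reach is approached as far as the arm can. The fingers move at their own pace and stop on an object; the grip force is fixed at half the most. Time passes only in rows, so rows that do not move let the fingers close. The tool returns the time, the measured TCP pose, the force, the opening and the grip force at its end. only (a regular expression) keeps the lines of the reply that match it, lines (a string "A,B") keeps lines A to B, and quiet returns only ok. Shift and turn numbers lie between -1 and 1, and a call with a number outside is refused. Input that does not fit is refused with a message, and nothing moves.
- readout.read_state(): the state, without advancing time (a new reading comes with each control period).
- camera(name): name is "scene" or "top" or "wrist"; returns the picture (420x560x3 uint8, blue, green, red); there is no depth.
- camera_model(name): a dict with "fx", "fy", "cx", "cy" (pixels), "origin" and "rotation" of the camera in the world. Camera axes: x right, y down, z forward; pixel columns grow to the right and rows downward; lengths in m; the calibration is good to about 2 mm. A picture is of the moment at which its call begins: read the wrist's pose just before it. camera_model takes no time and is no camera call; for the wrist camera it gives the pose at the moment of the call.
- bot.sign_off(): hands the job in; it is judged then, once.
The state is a dict: "clock": time; "joints": joint angles; "joint_vel": joint speeds; "joint_efforts": joint torques, N m; "eef_pos": TCP position; "eef_rot": TCP orientation; "contact_force": force on the tool from outside, world axes, zero at the start; "moment": the same for the moment, N m; "finger_gap": opening from 0.0 (shut) to 1.0 (fully open); "finger_force": force on a finger pad.
Only numpy, scipy, OpenCV 4.12 (cv2) and the standard library are available. Lean on these libraries where they do the work, as an engineer would, in place of code of your own. Each camera call takes 0.05 s, during which the arm holds its last target. There are 200 camera calls.

## Working session

There is one attempt and no reset: what is moved stays moved. The work goes in short steps, Python scripts to look and compute and a tool call to move; the robot and the scene stay as the last step left them, time stands still between calls to the robot, and variables do not carry over. Pictures are saved under pics/ and viewed, at most 10 in all, crops included, and the job is handed in when it is done.

```bash
mkdir -p pics; ls; python3 - <<'E'
from bench import bot, readout, camera, camera_model
import cv2,numpy as np
s=readout.read_state();print(s['clock'],s['eef_pos'],np.round(s['eef_rot'],3).tolist(),s['finger_gap'])
for n in('scene','top'):
    cv2.imwrite(f'pics/{n}0.png',camera(n)); m=camera_model(n)
    print(n,{k:np.round(v,4).tolist() for k,v in m.items()})
E
```

```text
bench.py
pics
0.0 [0.23297073 0.49785166 0.23074992] [[-0.906, 0.424, -0.001], [0.424, 0.906, -0.001], [0.0, -0.001, -1.0]] 0.9972410594063625
scene {'fx': 518.4887, 'fy': 518.4887, 'cx': 275.9184, 'cy': 206.0031, 'origin': [-0.0605, -0.5585, 0.7632], 'rotation': [[0.6628, -0.4294, 0.6135], [-0.7488, -0.3796, 0.5433], [-0.0004, -0.8195, -0.5731]]}
top {'fx': 469.4787, 'fy': 469.4787, 'cx': 274.0017, 'cy': 208.0243, 'origin': [0.2387, 0.0344, 1.1813], 'rotation': [[-0.0498, -0.9474, 0.3162], [-0.9988, 0.0469, -0.0169], [0.0012, -0.3167, -0.9485]]}
```

View pics/scene0.png

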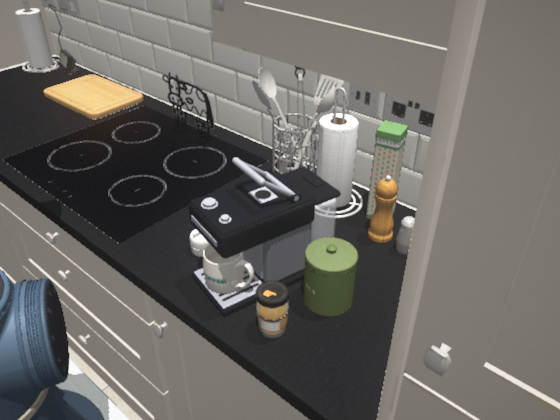

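View pics/top0.png

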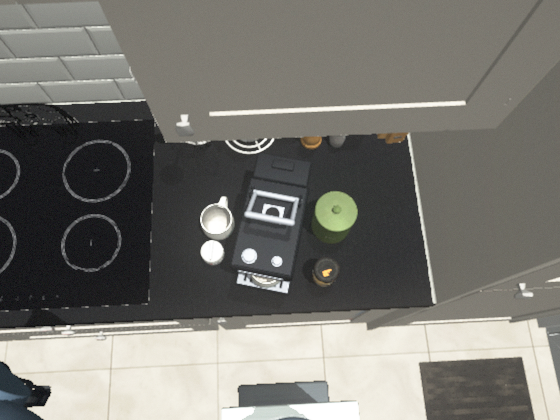

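The scene view shows the raised lever at about (265,175), the large key at (209,203) and the small one at (225,218). The top view shows the large key at (249,256), the small key at (277,262) and the lever at (272,205). I'll zoom in on both.

```bash
python3 - <<'E'
import cv2,numpy as np
a=cv2.imread('pics/scene0.png')[145:245,180:345];b=cv2.imread('pics/top0.png')[145:300,220:325]
a=cv2.resize(a,(660,400),interpolation=2);cv2.imwrite('pics/sc.png',a)
b=cv2.resize(b,None,fx=3.8,fy=3.8,interpolation=2);cv2.imwrite('pics/tc.png',b)
for n in('scene','top'):
    im=cv2.imread(f'pics/{n}0.png');g=im.min(2)
    x0,x1,y0,y1=(190,345,150,235) if n=='scene' else(230,325,150,272)
    m=np.zeros_like(g);m[y0:y1,x0:x1]=(g[y0:y1,x0:x1]>100)
    k,_,st,c=cv2.connectedComponentsWithStats(m)
    for i in range(1,k):
        if st[i,4]>15:print(n,st[i],c[i].round(1))
E
```

```text
scene [ 273  150   72   85 2519] [321.  182.3]
scene [232 157  63  38 610] [262.  176.1]
scene [249 186  29  18 200] [263.2 194.5]
scene [201 197  17  13 173] [209. 203.]
scene [191 215  20  20  60] [200.1 224.8]
scene [219 214  13  10 101] [224.8 218.7]
scene [190 229  12   6  50] [194.9 232.1]
top [234 150  30   4  80] [248.5 151.4]
top [244 189  55  37 972] [272.  208.2]
top [316 195   9  32 217] [320.7 210.3]
top [230 211   4  22  63] [231.2 221.8]
top [241 248  17  16 217] [248.8 255.6]
top [271 256  12  11 112] [276.4 260.9]
```

View pics/sc.png

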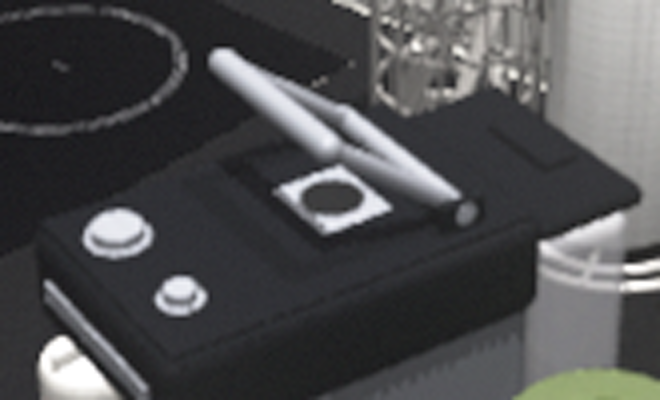

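View pics/tc.png

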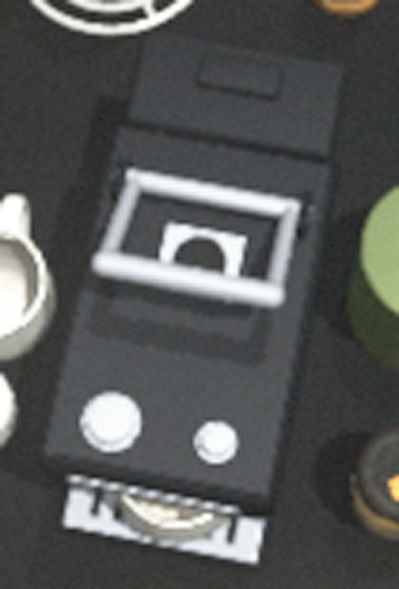

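The crops put the cross bar ends at scene (236,160) and (261,181), and at top (246,215) and (293,223). Both keys are clearly visible. Next I'll triangulate.

```bash
cat >h.py <<'E'
from bench import bot, readout, camera, camera_model
import numpy as np
def ray(n,p):
    m=camera_model(n);d=np.array(m['rotation'])@[(p[0]-m['cx'])/m['fx'],(p[1]-m['cy'])/m['fy'],1];return np.array(m['origin']),d/np.linalg.norm(d)
def plane(n,p,z):
    o,d=ray(n,p);return o+d*(z-o[2])/d[2]
def tri(a,b):
    (o,d),(p,e)=ray('scene',a),ray('top',b)
    t=np.linalg.lstsq(np.c_[d,-e],p-o,rcond=None)[0];u,v=o+d*t[0],p+e*t[1];return (u+v)/2,np.linalg.norm(u-v)
E
python3 - <<'E'
from h import *
np.set_printoptions(precision=4,suppress=True)
# key tops (crop coords)
for nm,a,b in(('L',(180+118/4,145+226/4),(220+111/3.8,145+417/3.8)),('S',(180+181/4,145+288/4),(220+215/3.8,145+438/3.8))):
    print(nm,plane('scene',a,.208),plane('top',b,.208),tri(a,b))
L=(plane('scene',(209.5,201.5),.208)+plane('top',(249.2,254.7),.208))/2
S=(plane('scene',(225.2,217),.208)+plane('top',(276.6,260.3),.208))/2
y=(L-S)[:2];print('dist',np.linalg.norm(y));y/=np.linalg.norm(y);x=np.array([y[1],-y[0]]);print('x',x,'yaw',np.arctan2(x[1],x[0]))
P,e=tri((235.5,159.5),(246.3,214.7));Q,f=tri((261.2,180.5),(293.2,222.6));print(P,e,Q,f,np.linalg.norm(P-Q))
v=(P-Q)[:2];v/=np.linalg.norm(v);print('yawbar',np.arctan2(-v[0],v[1]))
M=(L+S)[:2]/2
c=M+.106*x;H=c+.035*x;B=(P+Q)/2;print('centre',c,'hinge',H,'bar',B,'fwd',(H-B[:2])@x,'lat',(B[:2]-H)@y,'up',B[2]-.209,'q',np.arctan2(B[2]-.209,(H-B[:2])@x))
E
```

```text
L [0.4618 0.0719 0.208 ] [0.4617 0.0746 0.208 ] (array([0.4628, 0.0743, 0.2061]), np.float64(0.001511658281007529))
S [0.4469 0.0137 0.208 ] [0.4469 0.0174 0.208 ] (array([0.4484, 0.0168, 0.2053]), np.float64(0.002025003198707124))
dist 0.05960089989700106
x [ 0.9683 -0.2498] yaw -0.2524587566592207
[0.5339 0.0741 0.2666] 0.004435618645798299 [ 0.5092 -0.019   0.2704] 0.0002462982081278577 0.09646576785855591
yawbar -0.2593779452372979
centre [0.557  0.0179] hinge [0.5908 0.0092] bar [0.5216 0.0275 0.2685] fwd 0.07165355430000102 lat 0.0004742919250309771 up 0.05950830824176237 q 0.69306407265074
```

The measurements agree: yaw is about -0.255, q about 0.69, and the bar's middle is at (0.522, 0.028, 0.268). I'll close the fingers, rise and approach.

Careful with the scale: shifts go in shares of 62.5 mm and turns go in shares of pi rad. That gives: -0.06 m is -0.96, -0.03 m is -0.48, -0.185 rad / 3.1416 = -0.0589.

Request:
jog_arm(plan={"offsets":[[0, 0, -0.96, -0.0589, 0], [0, 0, -0.48, 0, 0], [-0.64, -0.64, 0, 0, 0], [-0.64, -0.64, 0, 0, 0], [-0.64, -0.64, 0, 0, 0]]})

```text
clock: 0.72
eef_pos: [0.3197, 0.3503, 0.3211]
eef_rot: [[-0.968, 0.25, -0.0], [0.25, 0.968, -0.0], [0.0, -0.0, -1.0]]
contact_force: [1.0, 0.7, -0.7]
finger_gap: 0.004
finger_force: 0.0
```

Request:
jog_arm(plan={"offsets":[[-0.64, -0.64, 0, 0, 0], [-0.64, -0.64, 0, 0, 0], [-0.64, -0.64, 0, 0, 0], [-0.64, -0.64, 0, 0, 0], [0, 0, 0, 0, 0]]})

```text
clock: 1.35
eef_pos: [0.4353, 0.1543, 0.3209]
eef_rot: [[-0.967, 0.255, -0.001], [0.255, 0.967, -0.001], [0.0, -0.001, -1.0]]
contact_force: [0.3, 0.8, -0.8]
finger_gap: -0.001
finger_force: 0.0
```

```bash
cat >>h.py <<'E'
def rel(t):
    s=readout.read_state();R=np.array(s['eef_rot']);print('t',s['clock'],'pos',np.round(s['eef_pos'],4),'F',np.round(s['contact_force'],2),'yaw_y',np.arctan2(R[1,1],R[0,1]).round(4),'j6',s['joints'][5])
    print('tool delta',np.round(R.T@(np.array(t)-s['eef_pos']),4))
E
python3 -c "
from h import *
rel([.5216,.0275,.29])"
```

```text
t 1.35 pos [0.4353 0.1543 0.3209] F [ 0.33  0.78 -0.76] yaw_y 1.3134 j6 -1.0732712247889722
tool delta [-0.1157 -0.1006  0.031 ]
```

Converted, -0.04 m is -0.64, -0.036 m is -0.576.

Request:
jog_arm(plan={"offsets":[[-0.64, -0.544, 0, 0, 0], [-0.64, -0.544, 0, 0, 0], [-0.576, -0.544, 0, 0, 0], [0, 0, 0.24, 0, 0], [0, 0, 0, 0, 0]]})

```text
clock: 1.98
eef_pos: [0.52, 0.0301, 0.3049]
eef_rot: [[-0.968, 0.25, -0.003], [0.25, 0.968, 0.0], [0.003, -0.0, -1.0]]
contact_force: [-0.6, 0.1, 0.1]
finger_gap: -0.002
finger_force: 0.0
```

```bash
python3 - <<'E'
from h import *
import cv2
rel([.5216,.0275,.2755])
ims=[camera('scene')[110:260,170:370],camera('top')[110:300,200:350]]
h=[cv2.resize(i,None,fx=s,fy=s,interpolation=2) for i,s in zip(ims,(2,2))]
c=np.zeros((380,700,3),np.uint8);c[:300,:400]=h[0];c[:,400:]=h[1];cv2.imwrite('pics/p1.png',c)
E
```

```text
t 1.975 pos [0.52   0.0301 0.3049] F [-0.56  0.14  0.06] yaw_y 1.3184 j6 -1.3501724465478886
tool delta [-0.0022 -0.0021  0.0294]
```

View pics/p1.png

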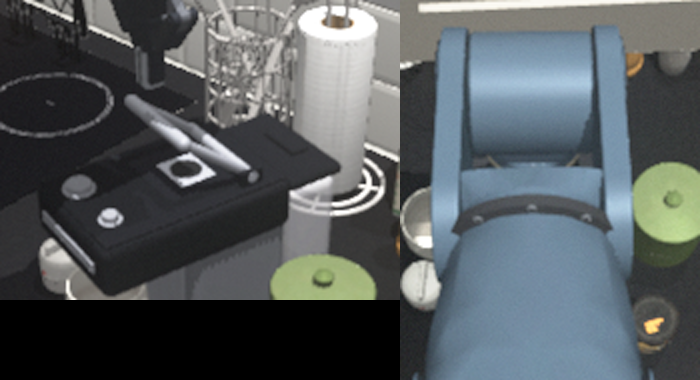

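The fingertips, at about (150,80) in the scene crop, are above the middle of the bar and clear of it. I'll descend onto it.

Converted, 0.012 m is 0.192, 0.01 m is 0.16.

Request:
jog_arm(plan={"offsets":[[-0.032, -0.032, 0.192, 0, 0], [0, 0, 0.16, 0, 0], [0, 0, 0.048, 0, 0], [0, 0, 0.048, 0, 0], [0, 0, 0, 0, 0]]})

```text
clock: 2.7
eef_pos: [0.5224, 0.0268, 0.2782]
eef_rot: [[-0.968, 0.25, -0.0], [0.25, 0.968, -0.0], [0.0, -0.0, -1.0]]
contact_force: [-0.7, 0.3, 0.7]
finger_gap: -0.003
finger_force: 0.0
```

Converted, 0.005 m is 0.08, 0.003 m is 0.048.

Request:
jog_arm(plan={"offsets":[[0.016, 0, 0.064, 0, 0], [0.04, 0, 0.08, 0, 0], [0.048, 0, 0.08, 0, 0], [0, 0, 0, 0, 0]]})

```text
clock: 3.2
eef_pos: [0.5158, 0.0285, 0.2639]
eef_rot: [[-0.968, 0.25, -0.0], [0.25, 0.968, -0.0], [0.0, -0.0, -1.0]]
contact_force: [0.5, -0.4, 1.2]
finger_gap: 0.001
finger_force: 0.0
```

Request:
jog_arm(plan={"offsets":[[0.048, 0, 0.08, 0, 0], [0.048, 0, 0.08, 0, 0], [0, 0, 0, 0, 0]]})

```text
clock: 3.58
eef_pos: [0.5101, 0.03, 0.2538]
eef_rot: [[-0.968, 0.25, -0.001], [0.25, 0.968, -0.0], [0.001, -0.0, -1.0]]
contact_force: [0.7, -0.3, 0.5]
finger_gap: -0.0
finger_force: 0.0
```

```bash
python3 - <<'E'
from h import *
import cv2
i=camera('scene')[110:230,190:330];cv2.imwrite('pics/p2.png',cv2.resize(i,None,fx=5,fy=5,interpolation=2))
print(readout.read_state()['contact_force'])
E
```

```text
[-0.51743695  1.14785777  0.43295659]
```

View pics/p2.png

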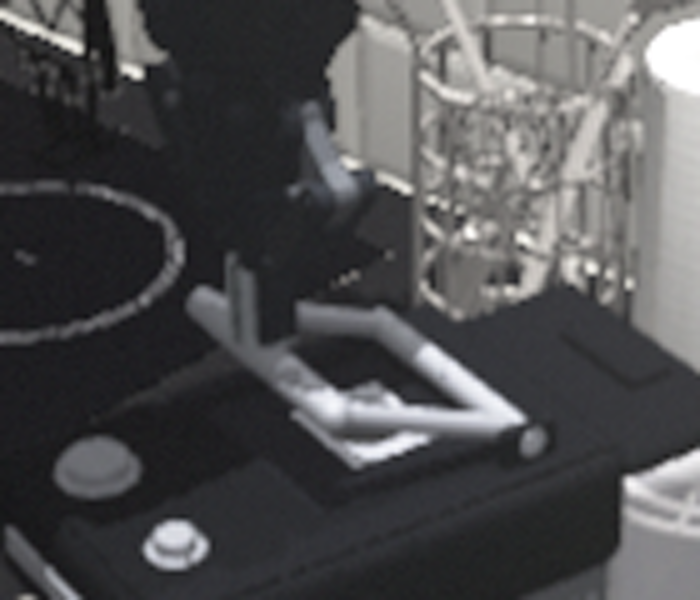

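The bar is following under the fingertips, with contact at about (250,345) and the lever near q 0.43. I'll carry on along the arc.

Converted, 0.006 m is 0.096, 0.001 m is 0.016.

Request:
jog_arm(plan={"offsets":[[0.04, 0, 0.096, 0, 0], [0.032, 0, 0.096, 0, 0], [0.024, 0, 0.096, 0, 0], [0.016, 0, 0.096, 0, 0], [0, 0, 0, 0, 0]]})

```text
clock: 4.25
eef_pos: [0.5034, 0.0316, 0.2297]
eef_rot: [[-0.968, 0.25, -0.001], [0.25, 0.968, -0.0], [0.001, -0.0, -1.0]]
contact_force: [0.5, -0.7, -1.4]
finger_gap: -0.002
finger_force: 0.0
```

Request:
jog_arm(plan={"offsets":[[0.008, 0, 0.08, 0, 0], [0, 0, 0.064, 0, 0], [0, 0, 0.048, 0, 0], [0, 0, 0, 0, 0]]})

```text
clock: 4.75
eef_pos: [0.5031, 0.0318, 0.218]
eef_rot: [[-0.968, 0.25, -0.0], [0.25, 0.968, -0.0], [0.0, -0.0, -1.0]]
contact_force: [-0.1, 0.4, 0.3]
finger_gap: 0.0
finger_force: 0.0
```

Now small steps until the stop is felt.

Converted, 0.0015 m is 0.024.

Request:
jog_arm(plan={"offsets":[[0, 0, 0.024, 0, 0], [0, 0, 0, 0, 0], [0, 0, 0, 0, 0]]})

```text
clock: 5.12
eef_pos: [0.5031, 0.0318, 0.2168]
eef_rot: [[-0.968, 0.25, -0.0], [0.25, 0.968, -0.0], [0.0, -0.0, -1.0]]
contact_force: [-0.6, -0.1, -0.2]
finger_gap: -0.001
finger_force: 0.0
```

Request:
jog_arm(plan={"offsets":[[0, 0, 0.016, 0, 0], [0, 0, 0, 0, 0]]})

```text
clock: 5.38
eef_pos: [0.5031, 0.0318, 0.2159]
eef_rot: [[-0.968, 0.25, 0.0], [0.25, 0.968, -0.0], [-0.0, 0.0, -1.0]]
contact_force: [-1.4, 0.8, 2.0]
finger_gap: -0.002
finger_force: 1.1
```

Request:
jog_arm(plan={"offsets":[[0, 0, 0.016, 0, 0], [0, 0, 0, 0, 0]]})

```text
clock: 5.62
eef_pos: [0.5032, 0.0318, 0.2156]
eef_rot: [[-0.968, 0.25, 0.001], [0.25, 0.968, -0.0], [-0.001, 0.0, -1.0]]
contact_force: [-3.5, 0.7, 10.2]
finger_gap: -0.001
finger_force: 5.1
```

The lever stopped firmly at a tip height of 0.2157, with 10 N, which matches the closed bar top at 0.216. I'll lift off, move over the large key and check.

Converted, 0.025 m is 0.4, -0.02 m is -0.32.

Request:
jog_arm(plan={"offsets":[[0, 0, -0.24, 0, 0], [0, 0, -0.32, 0, 0], [0.4, 0.24, 0, 0, 0], [0.4, 0.24, 0, 0, 0], [0, 0, 0, 0, 0]]})

```text
clock: 6.25
eef_pos: [0.4615, 0.0742, 0.2505]
eef_rot: [[-0.969, 0.249, 0.001], [0.249, 0.969, 0.0], [-0.001, 0.0, -1.0]]
contact_force: [0.0, -0.2, -0.2]
finger_gap: -0.001
finger_force: 0.0
```

```bash
python3 - <<'E'
from h import *
import cv2
rel([.462,.0732,.208])
i=camera('scene')[110:240,180:330];cv2.imwrite('pics/p3.png',cv2.resize(i,None,fx=4.5,fy=4.5,interpolation=2))
E
```

```text
t 6.25 pos [0.4615 0.0742 0.2505] F [ 0.02 -0.17 -0.22] yaw_y 1.3195 j6 -1.259948384574575
tool delta [-0.0007 -0.0008  0.0425]
```

View pics/p3.png

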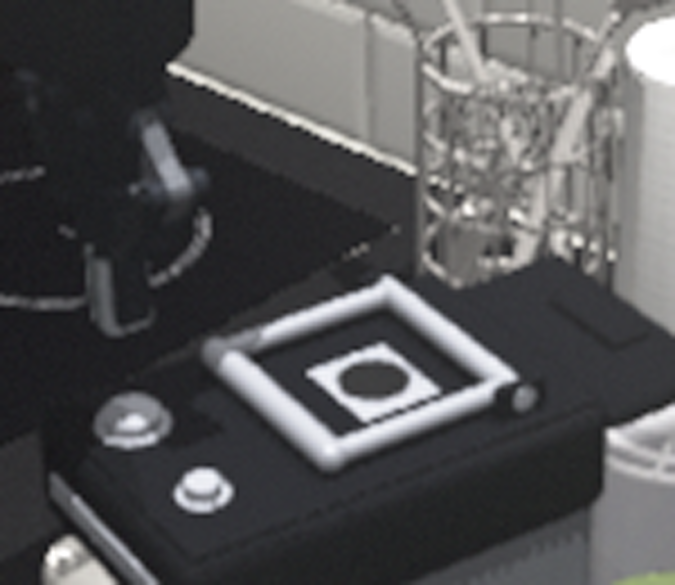

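The lever lies level, the large key is at about (132,418) in the crop under the fingertips, and the small key is clear. I'll press it in small steps.

Converted, 0.02 m is 0.32, 0.015 m is 0.24.

Request:
jog_arm(plan={"offsets":[[0, 0, 0.32, 0, 0], [0, 0, 0.24, 0, 0], [0, 0, 0, 0, 0]]})

```text
clock: 6.68
eef_pos: [0.462, 0.073, 0.2139]
eef_rot: [[-0.968, 0.251, -0.002], [0.251, 0.968, -0.0], [0.002, -0.001, -1.0]]
contact_force: [0.6, -0.5, -0.3]
finger_gap: -0.006
finger_force: 0.0
```

Request:
jog_arm(plan={"offsets":[[0, 0, 0.096, 0, 0], [0, 0, 0, 0, 0]]})

```text
clock: 6.92
eef_pos: [0.4622, 0.0733, 0.2088]
eef_rot: [[-0.968, 0.25, -0.0], [0.25, 0.968, -0.0], [0.0, -0.0, -1.0]]
contact_force: [-1.8, -0.3, 0.3]
finger_gap: -0.0
finger_force: 0.0
```

Request:
jog_arm(plan={"offsets":[[0, 0, 0.048, 0, 0], [0, 0, 0, 0, 0]]})

```text
clock: 7.18
eef_pos: [0.4625, 0.0733, 0.2061]
eef_rot: [[-0.968, 0.25, 0.001], [0.25, 0.968, -0.0], [-0.001, 0.0, -1.0]]
contact_force: [-0.2, -1.3, 2.6]
finger_gap: 0.004
finger_force: 1.3
```

Request:
jog_arm(plan={"offsets":[[0, 0, 0.032, 0, 0], [0, 0, 0, 0, 0]]})

```text
clock: 7.42
eef_pos: [0.4625, 0.0733, 0.204]
eef_rot: [[-0.968, 0.25, 0.001], [0.25, 0.968, 0.0], [-0.001, 0.0, -1.0]]
contact_force: [0.7, 0.4, 3.2]
finger_gap: -0.002
finger_force: 2.0
```

Converted, 0.001 m is 0.016.

Request:
jog_arm(plan={"offsets":[[0, 0, 0.016, 0, 0], [0, 0, 0, 0, 0]]})

```text
clock: 7.68
eef_pos: [0.4625, 0.0734, 0.203]
eef_rot: [[-0.968, 0.25, 0.001], [0.25, 0.968, 0.0], [-0.001, 0.0, -1.0]]
contact_force: [2.0, 0.5, 5.2]
finger_gap: 0.0
finger_force: 2.5
```

Request:
jog_arm(plan={"offsets":[[0, 0, 0.016, 0, 0], [0, 0, 0, 0, 0]]})

```text
clock: 7.92
eef_pos: [0.4625, 0.0734, 0.2028]
eef_rot: [[-0.968, 0.25, 0.001], [0.25, 0.968, 0.0], [-0.001, 0.0, -1.0]]
contact_force: [-3.2, -0.4, 15.3]
finger_gap: -0.001
finger_force: 7.6
```

Request:
jog_arm(plan={"offsets":[[0, 0, 0.008, 0, 0], [0, 0, 0, 0, 0], [0, 0, 0, 0, 0]]})

```text
clock: 8.3
eef_pos: [0.4626, 0.0734, 0.2027]
eef_rot: [[-0.968, 0.25, 0.001], [0.25, 0.968, 0.0], [-0.001, 0.0, -1.0]]
contact_force: [-4.6, -0.6, 20.8]
finger_gap: -0.003
finger_force: 10.1
```

The key bottomed out at 0.2027. I'll lift straight up, retreat towards the robot's left, and check.

Converted, -0.06 m is -0.96, 0.05 m is 0.8.

Request:
jog_arm(plan={"offsets":[[0, 0, -0.16, 0, 0], [0, 0, -0.64, 0, 0], [0, 0, -0.96, 0, 0], [0.48, 0.8, 0, 0, 0], [0.48, 0.8, 0, 0, 0]]})

```text
clock: 8.93
eef_pos: [0.4285, 0.1861, 0.3116]
eef_rot: [[-0.968, 0.252, 0.0], [0.252, 0.968, 0.0], [-0.0, 0.0, -1.0]]
contact_force: [1.1, 0.5, -0.1]
finger_gap: 0.004
finger_force: 0.0
```

Request:
jog_arm(plan={"offsets":[[0.48, 0.8, 0, 0, 0], [0.48, 0.8, 0, 0, 0], [0.48, 0.8, 0, 0, 0], [0, 0, 0, 0, 0], [0, 0, 0, 0, 0]]})

```text
clock: 9.55
eef_pos: [0.3792, 0.3525, 0.3108]
eef_rot: [[-0.968, 0.25, -0.001], [0.25, 0.968, -0.001], [0.001, -0.001, -1.0]]
contact_force: [0.0, -0.4, -0.2]
finger_gap: -0.005
finger_force: 0.0
```

```bash
python3 - <<'E'
from h import *
import cv2
a=camera('scene');b=camera('top')
cv2.imwrite('pics/f_s.png',a);cv2.imwrite('pics/f_t.png',b)
c=np.zeros((400,800,3),np.uint8)
c[:,:400]=cv2.resize(a[140:340,170:370],(400,400));c[:,400:]=cv2.resize(b[140:310,190:360],(400,400));cv2.imwrite('pics/p4.png',c)
for n,x0,x1,y0,y1 in(('s',190,345,150,235),('t',230,325,150,272)):
    g=cv2.imread(f'pics/f_{n}.png').min(2);m=np.zeros_like(g);m[y0:y1,x0:x1]=(g[y0:y1,x0:x1]>100)
    k,_,st,q=cv2.connectedComponentsWithStats(m)
    for i in range(1,k):
        if 60<st[i,4]<1500:print(n,st[i],q[i].round(1))
E
```

```text
s [ 225  171   70   43 1031] [259.4 192.7]
s [201 197  17  13 173] [209. 203.]
s [219 214  13  10 101] [224.8 218.7]
t [234 150  30   4  80] [248.5 151.4]
t [243 189  56  53 975] [271.3 216.4]
t [316 195   9  32 217] [320.7 210.3]
t [260 203  25  22 282] [272.1 213.7]
t [230 211   4  22  64] [231.2 221.9]
t [241 248  17  16 216] [248.8 255.5]
t [271 256  12  11 112] [276.4 260.9]
```

View pics/p4.png

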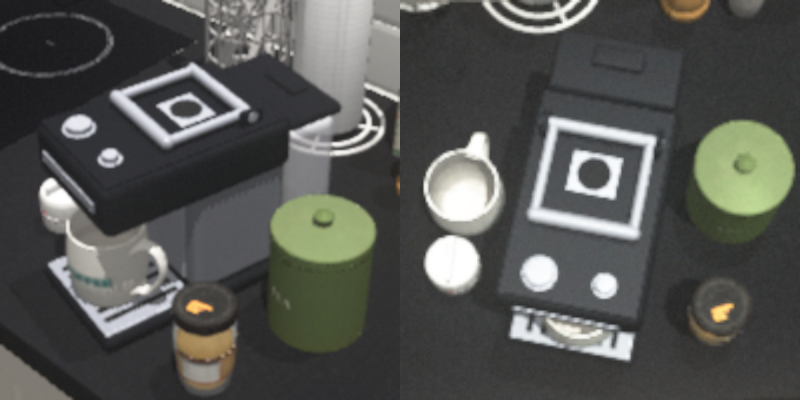

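The lever lies level, and the large key is back out at (209,203) in the scene view and (249,255.5) in the top view. Both keys are within 0.1 px of where they started, so the machine hasn't moved, and everything else is still standing in place.

```bash
python3 -c "
from bench import bot, readout, camera, camera_model
print(bot.sign_off())"
```

```text
the job is handed in; nothing more can be done
None
```

The lever is fully closed, then the large key was pressed to its stop and sprang back; the small key was not touched, the machine and everything else stayed in place, and the job was handed in at about 9.7 s.

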